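Fit the indexed cover on a drive unit and clamp it

TASK

Fit the square cover with the two holes onto the drive unit: lower it by its handle over the central shaft, turn it gently while it rests on the anti-rotation pin until it drops over the pin, and seat it flush, never forcing it. Then swing the unit's clamp lever fully in over the cover's edge and let go, leaving the other things on the bench where they are.

Things in the scene. Friction and masses are not known exactly. Their poses are not given: they have to be found in the camera images.
- cover: Loose square aluminium cover plate, 80 x 80 x 10 mm, about 0.24 kg, lying flat on the bench, handle up. Origin: centre of the underside; z up. Central through bore, 17.5 mm wide, at the origin; one smaller hole for the pin on the +x side only. The round cover nearby, without holes, is not to be used.
- pin_hole (a point): Centre, at the underside, of the cover's only pin hole: 10 mm wide, right through, 28 mm from the bore's centre along the cover's +x.
- cover_bar (a point): Middle of the cover's steel handle bar, 56 mm above the underside's centre. The bar is flat-sided, 76 mm long along the cover's y, 10 mm wide along x (grip across this) and 12 mm high (50 to 62 mm above the underside), on two round legs 10 mm thick at y = +-33 mm. Axes of the cover.
- unit: The fixed drive unit: dark foot plate 200 x 140 x 12 mm (centred 30 mm towards -x), round aluminium housing 128 mm across. Origin: on the bench, straight below the seat; z up, clamp lever on the -x side, pin roughly towards +x. Pressing the cover on the unit with more than 40 N spoils it.
- seat (a point): Centre of the unit's flat steel seat, 74 mm across, on the shaft axis, 88 mm above the bench; the cover's underside ends flush on it. The anti-rotation pin stands on it 28 mm from the shaft axis: 8 mm across, 12 mm tall, 1.5 mm chamfer. Axes of the unit.
- shaft_tip (a point): Top of the central shaft, 26 mm above the seat; the shaft is 16 mm across with a 4 mm conical lead-in. Seat, shaft and pin are one hub, held by a brake (8 N m) at an unmeasured angle: the pin lies within 0.35 rad (20 degrees) either side of the unit's +x from the shaft. See it or feel for it: with the shaft in its bore the cover rests on the pin's top, and drops 12 mm when its hole meets the pin.
- clamp (a joint): Angle of the clamp lever about its upright pivot (rad): 0 = fully in, nose over the cover's edge; starts open at 1.4 to 1.75. It closes clockwise seen from above and stays where it is left; friction 0.15 N m, about 3.5 N at its knob. Its nose passes 1.8 mm above a seated cover and is stopped by one that is not down.
- clamp_pivot (a point): Pivot axis of the clamp lever, 66 mm from the shaft axis on the unit's -x side, at the lever's underside, 99.8 mm above the bench. Axes of the unit. The lever is a flat bar 12 mm wide and 8 mm thick; its nose reaches 36 mm from the pivot.
- clamp_knob (a point): Grip point of the lever's upright black round knob: 12 mm across, standing 32 mm above the lever, top 140 mm above the bench; this point lies on its axis, 128 mm above the bench, 45 mm from the pivot on the side away from the nose. At joint 0 the knob lies in the unit's -x direction from the pivot, at 1.57 in its -y direction.
- blank: Bystander: round aluminium cover, 84 mm across, 10 mm thick, without holes, with the same handle as the square cover. Origin: centre of the underside. Leave alone.
- driver: Bystander: loose screwdriver, on the bench. Leave alone.
- solvent: Bystander: loose white bottle, 56 mm across, 150 mm tall, on the bench. Leave alone.
- grease: Bystander: loose jar, 60 mm across, 55 mm tall, on the bench. Leave alone.
- collar0: Bystander: loose steel collar, 44 mm across, 14 mm tall, on the bench. Leave alone.
- collar1: Bystander: loose steel collar, 44 mm across, 14 mm tall, on the bench. Leave alone.
- wrench: Bystander: loose wrench, on the bench. Leave alone.
There are look-alikes about, which are no part of the job. Leave any yellow look-alike of the cover alone.

How it is judged:
By the outcome, as a careful person would: the job done as asked, in the order asked, and still so for the second after the job is handed in, with the robot touching nothing.
It also fails if it takes over 67 s, if anything falls off the work surface, if the arm or the gripper's body presses on something with over 40 N, if the wrist force passes 120 N, or if a joint passes its speed limit or range.

ROBOT

A 7-joint arm with a two-finger parallel gripper is mounted at the origin on the work surface. World frame = base frame: x ahead of the robot, y to its left, z up, the work surface at z = 0. Lengths are in m, angles in rad, forces in N, time in s.
With the tool pointing down it reaches from about 0.4 to 0.85 m from the base axis. Payload 4.5 kg.
Tool frame: the origin (TCP) lies on the centre line of the jaws, within the pads' length; the fingertips stand 8 mm ahead of it and the grasp point (between the pads) lies 11 mm behind it; z points along the fingers, x is the direction in which the jaws open and shut, and the axes are right-handed (so a half turn about z gives the same grasp; the last joint's range is limited). The gripper opens to 88 mm and grips with 3 to 60 N. Pads are 18 mm wide; open, the fingers measure 123 mm over their backs; the gripper's body (75 mm by 187 mm) begins 45 mm behind the grasp point.
Start: joints at [1.258, 0.689, -0.195, 1.565, 0.157, 0.902, -0.215], TCP at [0.212, -0.588, 0.247] pointing down, gripper open.
Joint ranges: [-3.01, 3.01], [-0.46, 2.08], [-1.47, 1.51], [0.13, 2.56], [-1, 4.14], [0.04, 2.09], [-2.66, 2.66]. Speed limits (rad/s): [2.57, 2.57, 3.14, 3.14, 3.14, 3.14, 3.14].

INTERFACE

Orientations are given as a unit quaternion [x, y, z, w].
In Python, from plant import r gives the robot as it stands.
- The arm moves only by the shell command python3 -m pendant 'ROWS' [FORCE]. ROWS is JSON, a list of rows, each a list of 3 entries, a list of its own where there are three numbers: the turn, a rotation vector about the tool's x, y, z in rad, then the shift along the tool's x, y, z in m, then the opening, from 0 (shut) to 1 (fully open). In form: [[[wx, wy, wz], [tx, ty, tz], claw], ...]. A call has 1 to 10 rows; each row is the pose to reach, as a shift and turn from the pose commanded when the call began, along the tool's axes at that moment; what a row does not reach only later rows make up. A row lasts 1/10 s, in which the tool goes at most 50 mm and 8.59 degrees, less where a joint would pass 70% of its speed; a pose out of reach is approached as far as the arm can. A call with a gripper value outside its range is refused whole. The fingers move at their own pace and stop on an object; FORCE is the grip in N (left out, the last holds). Time passes only in rows, so rows that repeat a pose let the fingers close. It gives the time, the measured TCP pose, the force and the opening at its end, in the units of the state.
- r.get_state(): the state, without advancing time (a new reading comes with each control period).
- r.snapshot(name): name is "side" or "top" or "wrist"; returns a dict with "image" (384x512x3 uint8, red, green, blue), "mtx" (3x3 intrinsics, pixels), "dist" ([k1, k2, p1, p2, k3] as OpenCV has them; the pictures are not rectified), "R" (3x3) and "t" (3): a world point X has camera coordinates R X + t; the wrist camera has in their place "T_tool_cam" (4x4, takes a point from camera to tool coordinates, whose origin is the TCP and whose axes are the tool frame's). Camera axes: x right, y down, z forward; pixel columns grow to the right and rows downward; lengths in m; the calibration is good to about 2 mm. A picture is of the moment at which its call begins: read the wrist's pose just before it. There is no depth.
- r.finish_job(): hands the job in, once; it reports no verdict.
The state is a dict: "clock": time; "q": joint angles; "qd": joint speeds; "joint_torque": joint torques, N m; "tool_pos": TCP position; "eef_rot": TCP orientation; "contact_force": force on the tool from outside, world axes, zero at the start; "moment": the same for the moment, N m; "opening": opening from 0.0 (shut) to 1.0 (fully open).
Only numpy, scipy, OpenCV 4.12 (cv2) and the standard library are available. Lean on these libraries where they do the work, as an engineer would, in place of code of your own. Each camera call takes 0.05 s, during which the arm holds its last target. There are 200 camera calls.

## Working session

There is one attempt and no reset: what is moved stays moved. The work goes in short steps, Python scripts to look and compute and a shell command to move; the robot and the scene stay as the last step left them, time stands still between calls to the robot, and variables do not carry over. Pictures are saved under pics/ and viewed, about 8 in all and at most 12, crops included, and the job is handed in when it is done.

```bash
ls; mkdir -p pics; cat > h.py <<'E'
import numpy as np, cv2
from scipy.spatial.transform import Rotation as Ro
from plant import r
def snap(n,f):
    s=r.get_state(); d=r.snapshot(n)
    if n=="wrist":
        T=np.eye(4);T[:3,:3]=Ro.from_quat(s["eef_rot"]).as_matrix();T[:3,3]=s["tool_pos"]
        C=np.linalg.inv(T@np.array(d["T_tool_cam"]));d["R"]=C[:3,:3];d["t"]=C[:3,3]
    d={k:np.array(v) for k,v in d.items() if k!="T_tool_cam"}
    np.savez("pics/"+f+".npz",**d); cv2.imwrite("pics/"+f+".png",d["image"][:,:,::-1]); return d
def load(f): return np.load("pics/"+f+".npz")
def ray(d,p):
    u=cv2.undistortPoints(np.array([[p]],float),d["mtx"],d["dist"])[0,0]
    R=d["R"];return -R.T@d["t"], R.T@np.array([u[0],u[1],1.])
def atz(d,p,z):
    c,v=ray(d,p);return c+v*(z-c[2])/v[2]
def tri(*dp):
    A=np.zeros((3,3));b=np.zeros(3)
    for d,p in dp:
        c,v=ray(d,p);v=v/np.linalg.norm(v);P=np.eye(3)-np.outer(v,v);A+=P;b+=P@c
    x=np.linalg.solve(A,b);return x
def proj(d,X):
    return cv2.projectPoints(np.array(X,float).reshape(-1,1,3),cv2.Rodrigues(d["R"])[0],d["t"],d["mtx"],d["dist"])[0][:,0]
def st():
    s=r.get_state();R=Ro.from_quat(s["eef_rot"]).as_matrix()
    print("t",round(s["clock"],2),"p",np.round(s["tool_pos"],4),"x",np.round(R[:,0],3),"z",np.round(R[:,2],3),"F",np.round(s["contact_force"],1),"M",np.round(s["moment"],2),"o",round(s["opening"],3),"q",np.round(s["q"],2))
E
python3 - <<'E'
from h import *
st()
a=snap("top","top0");b=snap("side","side0");snap("wrist","w0")
im=np.vstack([a["image"],b["image"]])[:,:,::-1]
cv2.imwrite("pics/a.png",cv2.resize(a["image"][:,:,::-1],(800,600),interpolation=cv2.INTER_CUBIC))
cv2.imwrite("pics/b.png",cv2.resize(b["image"][:,:,::-1],(800,600),interpolation=cv2.INTER_CUBIC))
E
```

```text
pics
t 0.0 p [ 0.2122 -0.5872  0.246 ] x [ 0.34  -0.94  -0.002] z [-0.001  0.002 -1.   ] F [ 0.2  0.2 -0.4] M [-0.05  0.02  0.  ] o 0.997 q [ 1.26  0.69 -0.19  1.57  0.16  0.9  -0.22]
```

View pics/a.png

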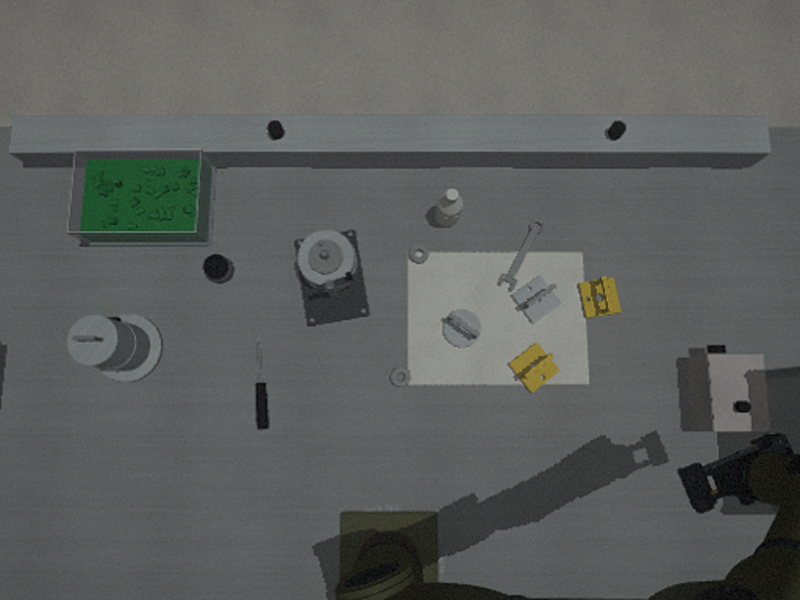

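View pics/b.png

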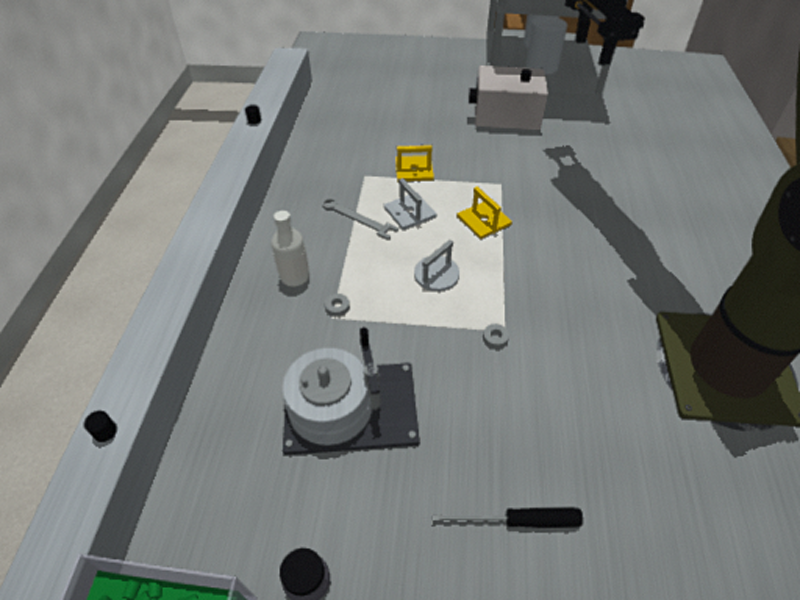

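Top view (800x600 scale): grey square cover at (535,300) with one small hole at its upper left. What it could be confused with: the round blank at (461,327), a yellow cover at (600,297) and a yellow cover at (534,367). The unit is at (327,258), its lever knob at about (348,275). I choose the grey square at (535,300), and will check it in a close wrist view.

```bash
python3 - <<'E'
from h import *
a=load("top0");b=load("side0");k=512/800
print("cover",atz(a,(535*k,300*k),.01),atz(b,(409*k,212*k),.01))
print("bar",tri((a,(541*k,296*k)),(b,(410*k,187*k))))
print("shaft",tri((a,(324*k,256*k)),(b,(323*k,369*k))))
print("knob",tri((a,(348*k,275*k)),(b,(364*k,332*k))))
for n,(u,v) in dict(p1=(302,243),p2=(356,232),p3=(308,320),p4=(365,311)).items(): print(n,atz(a,(u*k,v*k),.012))
for n,p in dict(blank=(461,327),bottle=(450,192),c0=(418,255)).items(): print(n,atz(a,(p[0]*k,p[1]*k),.03))
w=load("w0");print("cam",-w["R"].T@w["t"],w["R"][2], "top",-a["R"].T@a["t"],a["mtx"][0,0],w["mtx"][0,0])
s=r.get_state();T=Ro.from_quat(s["eef_rot"]).as_matrix();print(T.T@(-w["R"].T@w["t"]-s["tool_pos"]),T.T@w["R"][2])
E
```

```text
cover [ 0.55417036 -0.32823282  0.01      ] [ 0.5609227  -0.31671167  0.01      ]
bar [ 0.55741798 -0.33093729  0.06238707]
shaft [0.636149   0.13394017 0.10763953]
knob [0.58762061 0.08054761 0.1300514 ]
p1 [0.68498175 0.19668027 0.012     ]
p2 [0.71080286 0.07438184 0.012     ]
p3 [0.50873838 0.17824543 0.012     ]
p4 [0.52897335 0.05186617 0.012     ]
blank [ 0.49091051 -0.15964666  0.03      ]
bottle [ 0.80006043 -0.1396473   0.03      ]
c0 [ 0.65268871 -0.06618892  0.03      ]
cam [ 0.27742997 -0.56321231  0.38365165] [-0.25222235 -0.09074374 -0.96340514] top [ 0.31751401 -0.03327621  1.42229195] 409.82024845410876 333.10698196675753
[-0.000736   -0.0694736  -0.13754949] [9.11060906e-04 2.67943824e-01 9.63434106e-01]
```

```bash
python3 -m pendant '[[[0,0,0],[-0.013,-0.045,0],1],[[0,0,0],[-0.027,-0.09,0],1],[[0,0,0],[-0.04,-0.136,0],1],[[0,0,0],[-0.054,-0.182,0],1],[[0,0,0],[-0.067,-0.228,0],1],[[0,0,0],[-0.08,-0.274,0],1],[[0,0,0],[-0.093,-0.32,0],1],[[0,0,0],[-0.107,-0.365,0],1],[[0,0,0],[-0.117,-0.402,0],1],[[0,0,0],[-0.117,-0.402,0],1]]' && python3 - <<'E'
from h import *
st();snap("wrist","w1")
E
python3 -m pendant '[[[0,0,0],[-0.02,-0.035,0],1],[[0,0,0],[-0.04,-0.07,0],1],[[0,0,0],[-0.04,-0.07,0],1]]' && python3 - <<'E'
from h import *
st();b=snap("wrist","w2");a=load("w1")
im=np.hstack([a["image"],b["image"]])[:,:,::-1];cv2.imwrite("pics/c.png",cv2.resize(im,(800,300)))
cv2.imwrite("pics/d.png",cv2.resize(b["image"][:,:,::-1],(800,600),interpolation=cv2.INTER_CUBIC))
E
```

```text
clock: 1.15
tool_pos: [0.5567, -0.334, 0.2463]
eef_rot: [0.822, -0.57, 0.0, -0.003]
contact_force: [0.0, 0.0, 0.9]
opening: 1.001
t 1.15 p [ 0.5567 -0.334   0.2463] x [ 0.35  -0.937 -0.003] z [ 0.004  0.005 -1.   ] F [0.  0.  0.9] M [ 0.05 -0.   -0.  ] o 1.001 q [ 0.55  0.72 -0.16  1.49  0.12  0.94 -0.85]
clock: 1.5
tool_pos: [0.6063, -0.2735, 0.2465]
eef_rot: [0.821, -0.571, -0.0, -0.003]
contact_force: [0.5, 0.2, -0.3]
opening: 0.999
t 1.5 p [ 0.6063 -0.2735  0.2465] x [ 0.347 -0.938 -0.004] z [ 0.003  0.005 -1.   ] F [ 0.5  0.2 -0.3] M [ 0.07 -0.02  0.  ] o 0.999 q [ 0.43  0.74 -0.14  1.43  0.11  0.97 -0.96]
```

View pics/c.png

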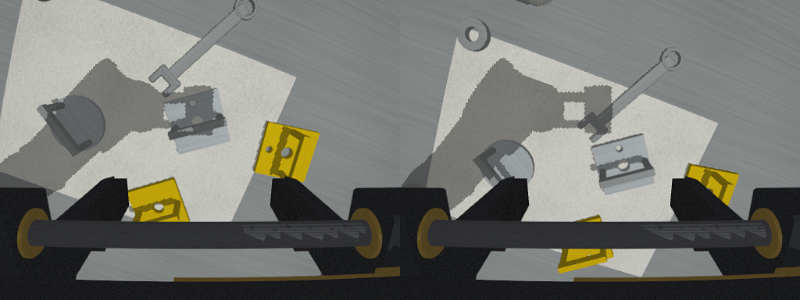

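```bash
python3 - <<'E'
from h import *
a=load("w1")["image"][95:205,195:305];b=load("w2")["image"][155:265,230:340]
im=np.hstack([cv2.resize(x,(400,400),interpolation=cv2.INTER_CUBIC) for x in (a,b)])
im=np.clip(im*1.5,0,255).astype(np.uint8);cv2.imwrite("pics/e.png",im[:,:,::-1])
E
```

```text
(no output)
```

View pics/e.png

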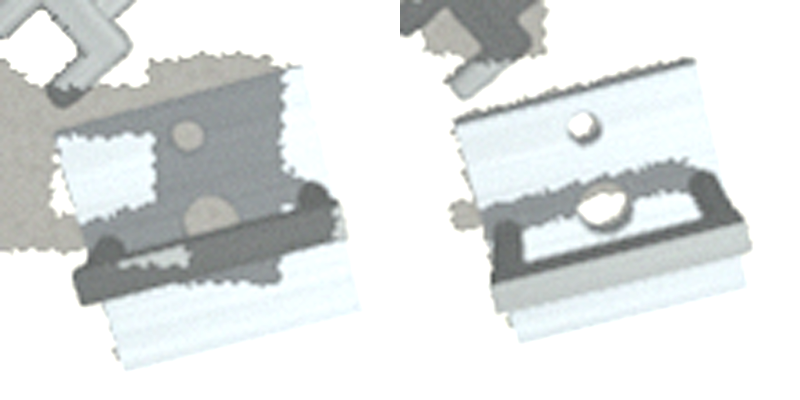

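The crop confirms it: a grey square plate with the central bore at (606,206) and one small hole at (584,128) in the right half of the crop, handle up. Now I fit its pose.

```bash
python3 - <<'E'
from h import *
from scipy.optimize import least_squares
a=load("w1");b=load("w2");k=110/400
M={'pin':(.028,0,.01),'bore':(0,0,.01),'A':(.04,.04,.01),'B':(.04,-.04,.01),'C':(-.04,-.04,.01),'D':(-.04,.04,.01),
 'b1':(.005,.038,.062),'b2':(.005,-.038,.062),'b3':(-.005,-.038,.062),'b4':(-.005,.038,.062)}
P1=dict(pin=(188,136),bore=(211,221),A=(55,132),B=(293,67),C=(358,308),D=(125,368),b3=(343,238),b4=(83,305))
P2=dict(pin=(584,127),bore=(606,205),A=(457,122),B=(693,64),C=(745,287),D=(520,340),b2=(748,222),b1=(494,283),b3=(750,247),b4=(500,312))
P1={n:(p[0]*k+195,p[1]*k+95) for n,p in P1.items()};P2={n:((p[0]-400)*k+230,p[1]*k+155) for n,p in P2.items()}
def res(q,out=False):
    R=Ro.from_euler('z',q[3]).as_matrix();o=[]
    for d,P in((a,P1),(b,P2)):
        X=np.array([R@np.array(M[n])+q[:3] for n in P]);e=proj(d,X)-np.array(list(P.values()));o.append(e)
    return np.vstack(o) if out else np.vstack(o).ravel()
s=[least_squares(res,[.555,-.33,0,t],loss='soft_l1') for t in np.arange(-3,3.2,.7)]
s=min(s,key=lambda z:z.cost);print(s.x,s.cost);print(np.round(res(s.x,True),1).tolist())
print("bar tri",np.mean([tri((a,P1[n]),(b,P2[n])) for n in('b3','b4')],axis=0),"bore",tri((a,P1['bore']),(b,P2['bore'])),"pin",tri((a,P1['pin']),(b,P2['pin'])))
st()
E
```

```text
[ 0.55962496 -0.32946341 -0.00565963  0.61658606] 8.596381335176522
[[0.1, 0.3], [0.1, 0.6], [-0.1, 0.2], [3.0, -0.3], [1.4, 0.7], [-0.1, 0.8], [1.5, -0.1], [-0.0, 0.3], [-0.1, -0.0], [-0.6, 0.1], [-0.4, 0.3], [0.7, -0.8], [0.3, -0.7], [-0.7, 0.1], [-1.2, -1.4], [-1.5, -0.8], [0.2, 0.3], [-0.8, -0.3]]
bar tri [ 0.5563382  -0.33185602  0.05894504] bore [ 0.56111468 -0.32899413  0.00870838] pin [ 0.58299766 -0.31298068  0.00666126]
t 1.55 p [ 0.6039 -0.2772  0.2464] x [ 0.344 -0.939 -0.002] z [ 0.     0.002 -1.   ] F [-0.1 -0.8  0.6] M [-0.02  0.   -0.02] o 1.001 q [ 0.43  0.74 -0.14  1.44  0.11  0.97 -0.95]
```

```bash
python3 -m pendant '[[[0,0,0.145],[0.005,0.01,0.01],0.7],[[0,0,0.29],[0.01,0.02,0.02],0.7],[[0,0,0.435],[0.015,0.03,0.03],0.7],[[0,0,0.58],[0.02,0.04,0.04],0.7],[[0,0,0.725],[0.025,0.05,0.05],0.7],[[0,0,0.87],[0.03,0.055,0.06],0.7],[[0,0,1.015],[0.034,0.059,0.07],0.7],[[0,0,1.16],[0.034,0.059,0.08],0.7],[[0,0,1.306],[0.034,0.059,0.08],0.7],[[0,0,1.306],[0.034,0.059,0.08],0.7]]'; python3 -m pendant '[[[0,0,0],[0,0,0],0.7],[[0,0,0],[0,0,0],0.7]]' && python3 - <<'E'
from h import *
st();d=snap("wrist","w3");st()
im=d["image"].copy();R=Ro.from_euler('z',.6166).as_matrix()
X=np.array([R@np.array(p)+[.5600,-.3295,0] for p in [(.005,.038,.062),(.005,-.038,.062),(-.005,-.038,.062),(-.005,.038,.062),(.028,0,.01),(.04,.04,.01),(.04,-.04,.01)]])
for p in proj(d,X): cv2.circle(im,tuple(int(v) for v in np.round(p)),2,(255,0,0),-1)
cv2.imwrite("pics/f.png",im[:,:,::-1])
E
```

```text
clock: 2.55
tool_pos: [0.5568, -0.334, 0.1664]
eef_rot: [-0.299, 0.954, -0.0, -0.001]
contact_force: [-0.3, -1.6, -0.2]
opening: 0.702
clock: 2.75
tool_pos: [0.5585, -0.3327, 0.1671]
eef_rot: [-0.302, 0.953, -0.0, 0.0]
contact_force: [0.1, -0.6, -0.2]
opening: 0.7
t 2.75 p [ 0.5585 -0.3327  0.1671] x [-0.818 -0.575  0.   ] z [ 0.    -0.001 -1.   ] F [ 0.1 -0.6 -0.2] M [0.1  0.06 0.02] o 0.7 q [ 0.35  0.83  0.21  1.57 -0.22  0.77 -1.87]
t 2.8 p [ 0.5587 -0.3325  0.1671] x [-0.818 -0.575 -0.   ] z [ 0. -0. -1.] F [-0.   0.9  0.9] M [0.16 0.01 0.03] o 0.7 q [ 0.35  0.83  0.21  1.57 -0.22  0.77 -1.87]
```

View pics/f.png

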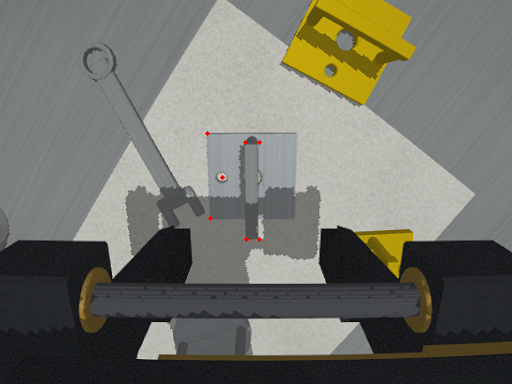

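The overlay matches: the pin dot is on the hole at (222,177) and the bar dots are on the bar. The last joint is at -1.87 here, so it would run out of range at the unit. I'll take the half-turned grasp instead.

```bash
python3 -m pendant '[[[0,0,-0.145],[0,0,0],0.7],[[0,0,-0.29],[0,0,0],0.7],[[0,0,-0.435],[0,0,0],0.7],[[0,0,-0.58],[-0.003,0.002,0],0.7],[[0,0,-0.725],[-0.003,0.002,0],0.7],[[0,0,-0.87],[-0.003,0.002,0],0.7],[[0,0,-1.015],[-0.003,0.002,0],0.7],[[0,0,-1.16],[-0.003,0.002,0],0.7],[[0,0,-1.305],[-0.003,0.002,0],0.7],[[0,0,-1.45],[-0.003,0.002,0],0.7]]' >/dev/null; python3 -m pendant '[[[0,0,-0.145],[0,0,0],0.7],[[0,0,-0.29],[0,0,0],0.7],[[0,0,-0.435],[0,0,0],0.7],[[0,0,-0.58],[0,0,0],0.7],[[0,0,-0.725],[0,0,0],0.7],[[0,0,-0.87],[0,0,0],0.7],[[0,0,-1.015],[0,0,0],0.7],[[0,0,-1.16],[0,0,0],0.7],[[0,0,-1.305],[0,0,0],0.7],[[0,0,-1.45],[0,0,0],0.7]]' > /dev/null; python3 -m pendant '[[[0,0,-0.12],[0,0,0.02],0.7],[[0,0,-0.24],[0,0,0.04],0.7],[[0,0,-0.24],[0,0,0.05],0.7],[[0,0,-0.24],[0,0,0.05],0.7],[[0,0,-0.24],[0,0,0.05],0.7]]'; python3 -c "
from h import *
st()"
```

```text
clock: 5.3
tool_pos: [0.5608, -0.3286, 0.1174]
eef_rot: [0.954, 0.299, 0.0, 0.0]
contact_force: [0.7, -0.3, 0.5]
opening: 0.699
t 5.3 p [ 0.5608 -0.3286  0.1174] x [0.821 0.571 0.   ] z [ 0.001 -0.001 -1.   ] F [ 0.7 -0.3  0.5] M [-0.01 -0.15  0.02] o 0.699 q [ 0.78  0.95 -0.62  1.57  0.68  0.85  0.5 ]
```

```bash
python3 -m pendant '[[[0,0,0],[0,0,0.02],0.7],[[0,0,0],[0,0,0.04],0.7],[[0,0,0],[0,0,0.06],0.7],[[0,0,0],[0,0,0.072],0.7],[[0,0,0],[0,0,0.072],0.7],[[0,0,0],[0,0,0.072],0.0],[[0,0,0],[0,0,0.072],0.0],[[0,0,0],[0,0,0.072],0.0],[[0,0,0],[0,0,0.072],0.0],[[0,0,0],[0,0,0.072],0.0]]' 30;python3 -m pendant '[[[0,0,0],[0,0,0],0.0],[[0,0,0],[0,0,0],0.0],[[0,0,0],[0,0,0],0.0]]' 30;  python3 -c "
from h import *
st()"
```

```text
clock: 6.3
tool_pos: [0.5605, -0.3285, 0.0451]
eef_rot: [0.954, 0.3, 0.0, 0.0]
contact_force: [0.2, 0.2, -0.1]
opening: 0.273
clock: 6.6
tool_pos: [0.5601, -0.3286, 0.0447]
eef_rot: [0.954, 0.3, -0.0, 0.0]
contact_force: [-1.1, -0.0, 1.0]
opening: 0.107
t 6.6 p [ 0.5601 -0.3286  0.0447] x [ 0.82   0.573 -0.001] z [-0.001 -0.    -1.   ] F [-1.1 -0.   1. ] M [-0.01  0.01 -0.03] o 0.107 q [ 0.75  1.04 -0.56  1.6   0.75  0.73  0.44]
```

```bash
python3 -m pendant '[[[0,0,0],[0,0,-0.01],0],[[0,0,0],[0,0,-0.03],0],[[0,0,0],[0,0,-0.07],0],[[0,0,0],[0,0,-0.11],0],[[0,0,0],[0,0,-0.15],0],[[0,0,0],[0,0,-0.19],0],[[0,0,0],[0,0,-0.2],0],[[0,0,0],[0,0,-0.2],0]]' 40;python3 -m pendant '[[[0,0,0.04],[0.023,-0.026,0],0],[[0,0,0.08],[0.05,-0.058,0],0],[[0,0,0.13],[0.08,-0.092,0],0],[[0,0,0.18],[0.111,-0.128,0],0],[[0,0,0.23],[0.142,-0.164,0],0],[[0,0,0.28],[0.173,-0.2,0],0],[[0,0,0.33],[0.204,-0.235,0],0],[[0,0,0.38],[0.23,-0.265,0],0],[[0,0,0.42],[0.245,-0.283,0],0],[[0,0,0.436],[0.25,-0.288,0],0]]'; python3 -m pendant '[[[0,0,0],[0,0,0],0],[[0,0,0],[0,0,0],0],[[0,0,0],[0,0,0],0]]'; python3 -c "
from h import *
st();snap('wrist','u1')"
```

```text
clock: 7.4
tool_pos: [0.5611, -0.3284, 0.2465]
eef_rot: [0.954, 0.3, 0.001, 0.001]
contact_force: [-0.1, -0.7, -2.2]
opening: 0.105
clock: 8.4
tool_pos: [0.5987, 0.0549, 0.2427]
eef_rot: [0.996, 0.09, -0.002, -0.001]
contact_force: [0.5, -0.4, -2.1]
opening: 0.103
clock: 8.7
tool_pos: [0.6001, 0.048, 0.244]
eef_rot: [0.996, 0.085, -0.001, 0.001]
contact_force: [0.4, -0.5, -2.3]
opening: 0.103
t 8.7 p [0.6001 0.048  0.244 ] x [ 0.985  0.17  -0.002] z [-0.001 -0.002 -1.   ] F [ 0.4 -0.5 -2.3] M [-0.03 -0.06  0.02] o 0.103 q [ 0.15  0.71 -0.56  1.63  0.44  0.94 -0.39]
```

```bash
python3 -m pendant '[[[0,0,0],[0.025,-0.004,0],0],[[0,0,0],[0.052,-0.008,0],0],[[0,0,0],[0.052,-0.008,0],0],[[0,0,0],[0.052,-0.008,0],0],[[0,0,0],[0.052,-0.008,0],0]]';  python3 -c "
from h import *
st();b=snap('wrist','u2');a=load('u1');st()
im=np.vstack([a['image'][0:190,60:460],b['image'][0:190,60:460]]);im=cv2.resize(im,(632,600),interpolation=cv2.INTER_CUBIC)
cv2.imwrite('pics/g.png',np.clip(im[:,:,::-1]*1.3,0,255).astype(np.uint8))"
```

```text
clock: 9.25
tool_pos: [0.6493, 0.0665, 0.2444]
eef_rot: [0.996, 0.086, -0.001, 0.0]
contact_force: [0.5, 0.4, -2.7]
opening: 0.104
t 9.25 p [0.6493 0.0665 0.2444] x [ 0.985  0.172 -0.001] z [-0.001 -0.001 -1.   ] F [ 0.5  0.4 -2.7] M [-0.06 -0.1  -0.04] o 0.104 q [ 0.11  0.77 -0.55  1.46  0.44  1.03 -0.37]
t 9.3 p [0.6493 0.0667 0.2446] x [ 0.985  0.172 -0.001] z [-0.001 -0.001 -1.   ] F [ 0.   0.2 -1.9] M [-0.04 -0.1   0.01] o 0.103 q [ 0.11  0.77 -0.55  1.46  0.44  1.03 -0.37]
```

View pics/g.png

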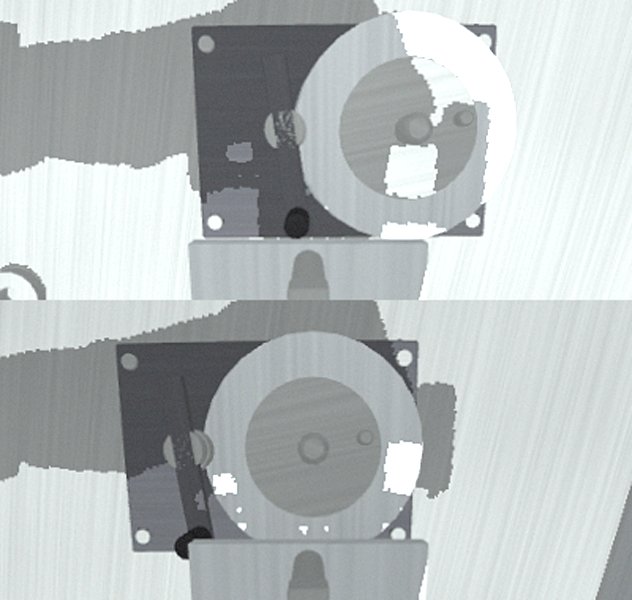

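Both views show the seat, the shaft and the pin. View 1: shaft (418,127), pin (465,118). View 2: shaft (313,447), pin (365,437). The lever is open with its knob at (297,222) in view 1.

```bash
python3 - <<'E'
from h import *
a=load("u1");b=load("u2");k=1.58
f=lambda p:(p[0]/k+60,p[1]/k); g=lambda p:(p[0]/k+60,(p[1]-300)/k)
P=dict(seat=((409,127.5),(313,446.5)),shaft=((418.5,127),(313,447)),pin=((465,117.5),(365.5,437.5)),h1=((206,44),(129,362)),h2=((487,42),(404,358)),h3=((215,222),(142,537)),h4=((473,221),(398,535)))
Z=dict(seat=.088,shaft=.114,pin=.1,h1=.012,h2=.012,h3=.012,h4=.012);o={}
for n,(p,q) in P.items():
    o[n]=(atz(a,f(p),Z[n])+atz(b,g(q),Z[n]))/2
    print(n,np.round(tri((a,f(p)),(b,g(q))),4),np.round(atz(a,f(p),Z[n]),4),np.round(atz(b,g(q),Z[n]),4))
ax=(o['seat']+o['shaft'])/2
v=o['pin']-o['shaft'];v2=o['pin']-ax;print("pin ang",np.degrees(np.arctan2(v[1],v[0])),np.degrees(np.arctan2(v2[1],v2[0])),np.hypot(*v[:2]),np.hypot(*v2[:2]))
u=o['h2']-o['h1']+o['h4']-o['h3'];th=np.arctan2(u[1],u[0]);print("unit",np.degrees(th),sum(o[h] for h in('h1','h2','h3','h4'))/4+.03*np.array([np.cos(th),np.sin(th),0]))
piv=ax[:2]-.066*np.array([np.cos(th),np.sin(th)]);print("pivot",piv)
kn=atz(a,f((297,219)),.14);print("knob",kn,np.degrees(np.arctan2(*(kn[:2]-piv)[::-1])-th)%360-180, np.hypot(*(kn[:2]-piv)))
E
```

```text
seat [0.6397 0.1386 0.0875] [0.6396 0.1386 0.088 ] [0.6398 0.1386 0.088 ]
shaft [0.6397 0.1379 0.1137] [0.6397 0.1378 0.114 ] [0.6396 0.138  0.114 ]
pin [0.6657 0.1479 0.0971] [0.6649 0.1478 0.1   ] [0.6655 0.1476 0.1   ]
h1 [0.512  0.1723 0.0156] [0.5112 0.1731 0.012 ] [0.5108 0.1725 0.012 ]
h2 [0.6864 0.202  0.0313] [0.6918 0.2066 0.012 ] [0.6891 0.2056 0.012 ]
h3 [0.5337 0.0596 0.0211] [0.5323 0.0584 0.012 ] [0.5312 0.0575 0.012 ]
h4 [0.7088 0.0911 0.0192] [0.7112 0.0905 0.012 ] [0.7102 0.0903 0.012 ]
pin ang 20.983101649499616 20.342224167456603 0.027396263321585568 0.02725312546586121
unit 10.403069413741711 [0.64048216 0.1372188  0.012     ]
pivot [0.57475341 0.12632684]
knob [0.58876167 0.0864654  0.14      ] 98.95961920938066 0.04225121625393393
```

```bash
python3 - <<'E'
from h import *
b=load("u2");s=r.get_state();R=Ro.from_quat(s["eef_rot"]).as_matrix();p=np.array(s["tool_pos"])
for off in(-.003,0,.003):
    X=[R@np.array(v)+p for v in[(-.04,-.04+off,.0447),(.04,-.04+off,.0447),(-.04,-.04+off,.0347),(.04,-.04+off,.0347)]]
    q=proj(b,X);print(off,np.round((q-[60,0])*1.58+[0,300],1).tolist())
g=cv2.cvtColor(b["image"],cv2.COLOR_RGB2GRAY);print(g[145:162,230],g[145:162,300])
d=np.array([.6397,.1383])-p[:2];print("tool shift",R[:,:2].T@np.r_[d,0])
E
```

```text
-0.003 [[191.8, 531.3], [421.4, 531.5], [185.4, 535.7], [427.7, 536.0]]
0 [[192.3, 539.8], [420.9, 540.0], [185.9, 544.7], [427.1, 544.9]]
0.003 [[192.7, 548.3], [420.4, 548.5], [186.4, 553.6], [426.6, 553.9]]
[129 128 132 128 130 130 123 116 114 124 134 133 131 132 130 131 133] [127 128 115  98  88  96 106 119 117 127 133 134 133 133 134 132 133]
tool shift [ 0.00290829 -0.07221502]
```

```bash
python3 -m pendant '[[[0,0,0],[0.001,-0.02,0],0],[[0,0,0],[0.002,-0.05,0],0],[[0,0,0],[0.003,-0.072,0.01],0],[[0,0,0],[0.003,-0.072,0.04],0],[[0,0,0],[0.003,-0.072,0.065],0],[[0,0,0],[0.003,-0.072,0.074],0],[[0,0,0],[0.003,-0.072,0.074],0],[[0,0,0],[0.003,-0.072,0.074],0],[[0,0,0],[0.003,-0.072,0.074],0]]';  python3 -c "
from h import *
st()"
```

```text
clock: 10.2
tool_pos: [0.6415, 0.1394, 0.1723]
eef_rot: [0.996, 0.087, 0.001, -0.0]
contact_force: [-0.2, -0.2, -2.4]
opening: 0.104
t 10.2 p [0.6415 0.1394 0.1723] x [0.985 0.173 0.003] z [ 0.003  0.001 -1.   ] F [-0.2 -0.2 -2.4] M [-0.01 -0.1  -0.02] o 0.104 q [-0.02  0.85 -0.51  1.52  0.49  0.89 -0.52]
```

```bash
python3 -m pendant '[[[0,0,0],[-0.001,0.001,0],0],[[0,0,0],[-0.001,0.001,0.005],0],[[0,0,0],[-0.001,0.001,0.01],0],[[0,0,0],[-0.001,0.001,0.015],0],[[0,0,0],[-0.001,0.001,0.018],0],[[0,0,0],[-0.001,0.001,0.018],0]]';  python3 -c "
from h import *
st()"
```

```text
clock: 10.8
tool_pos: [0.6394, 0.1379, 0.1519]
eef_rot: [0.996, 0.087, -0.001, 0.0]
contact_force: [0.4, -0.8, -2.4]
opening: 0.102
t 10.8 p [0.6394 0.1379 0.1519] x [ 0.985  0.173 -0.001] z [-0.001 -0.001 -1.   ] F [ 0.4 -0.8 -2.4] M [-0.11 -0.09  0.09] o 0.102 q [-0.03  0.88 -0.49  1.54  0.51  0.85 -0.53]
```

```bash
python3 -m pendant '[[[0,0,0],[0,0,0.002],0],[[0,0,0],[0,0,0.004],0],[[0,0,0],[0,0,0.005],0],[[0,0,0],[0,0,0.006],0],[[0,0,0],[0,0,0.006],0]]'; python3 -m pendant '[[[0,0,0],[0,0,0.001],0],[[0,0,0],[0,0,0.001],0]]';  python3 -c "
from h import *
st()"
```

```text
clock: 11.3
tool_pos: [0.6397, 0.1379, 0.1466]
eef_rot: [0.996, 0.087, -0.0, 0.0]
contact_force: [-0.4, 0.1, -3.4]
opening: 0.103
clock: 11.5
tool_pos: [0.6397, 0.1379, 0.1456]
eef_rot: [0.996, 0.087, -0.0, 0.0]
contact_force: [-1.1, -0.8, -2.5]
opening: 0.107
t 11.5 p [0.6397 0.1379 0.1456] x [ 0.985  0.173 -0.   ] z [-0. -0. -1.] F [-1.1 -0.8 -2.5] M [-0.14 -0.01  0.01] o 0.107 q [-0.03  0.89 -0.49  1.55  0.51  0.84 -0.54]
```

```bash
for i in 1 2; do python3 -m pendant '[[[0,0,0],[0,0,0.001],0],[[0,0,0],[0,0,0.001],0]]';done;  python3 -c "
from h import *
st()"
```

```text
clock: 11.7
tool_pos: [0.6397, 0.1379, 0.1448]
eef_rot: [0.996, 0.087, -0.0, 0.0]
contact_force: [-1.2, -1.2, -1.3]
opening: 0.103
clock: 11.9
tool_pos: [0.6396, 0.1379, 0.1445]
eef_rot: [0.996, 0.087, -0.0, 0.0]
contact_force: [-3.1, -1.4, 4.0]
opening: 0.107
t 11.9 p [0.6396 0.1379 0.1445] x [ 0.985  0.173 -0.   ] z [-0.    -0.001 -1.   ] F [-3.1 -1.4  4. ] M [-0.44  0.54 -0.  ] o 0.107 q [-0.03  0.89 -0.49  1.55  0.51  0.84 -0.54]
```

```bash
python3 -m pendant '[[[0,0,-0.03],[0,0,0],0],[[0,0,-0.06],[0,0,0],0],[[0,0,-0.09],[0,0,0],0],[[0,0,-0.12],[0,0,0],0],[[0,0,-0.12],[0,0,0],0]]';  python3 -c "
from h import *
st()"; for i in 1 2 ; do python3 -m pendant '[[[0,0,-0.02],[0,0,0],0],[[0,0,-0.03],[0,0,0],0],[[0,0,-0.03],[0,0,0],0]]';done;python3 -c "
from h import *
st()"
```

```text
clock: 12.4
tool_pos: [0.64, 0.1377, 0.1443]
eef_rot: [0.989, 0.147, 0.0, 0.0]
contact_force: [-3.3, -2.5, 5.6]
opening: 0.103
t 12.4 p [0.64   0.1377 0.1443] x [0.957 0.291 0.   ] z [ 0. -0. -1.] F [-3.3 -2.5  5.6] M [-0.6   0.46 -0.  ] o 0.103 q [-0.01  0.89 -0.52  1.55  0.54  0.85 -0.44]
clock: 12.7
tool_pos: [0.6399, 0.1381, 0.1433]
eef_rot: [0.987, 0.162, 0.0, -0.0]
contact_force: [-1.4, -1.2, -0.9]
opening: 0.106
clock: 13.0
tool_pos: [0.6396, 0.1381, 0.1432]
eef_rot: [0.984, 0.176, -0.0, -0.0]
contact_force: [-0.8, -1.9, -3.5]
opening: 0.104
t 13.0 p [0.6396 0.1381 0.1432] x [ 0.938  0.347 -0.001] z [-0.001 -0.    -1.   ] F [-0.8 -1.9 -3.5] M [-0.19 -0.04 -0.01] o 0.104 q [-0.01  0.9  -0.54  1.55  0.56  0.85 -0.39]
```

The pin support vanished at about 20°: the force is back to the cover's weight, so the hole has met the pin. Lowering gently.

```bash
python3 -m pendant '[[[0,0,0],[0,0,0.001],0],[[0,0,0],[0,0,0.002],0],[[0,0,0],[0,0,0.003],0],[[0,0,0],[0,0,0.003],0]]'; python3 -c "
from h import *
st()"; python3 -m pendant '[[[0,0,0],[0,0,0.001],0],[[0,0,0],[0,0,0.002],0],[[0,0,0],[0,0,0.003],0],[[0,0,0],[0,0,0.003],0]]'; python3 -c "
from h import *
st()"
```

```text
clock: 13.4
tool_pos: [0.6397, 0.138, 0.1405]
eef_rot: [0.984, 0.176, -0.0, 0.0]
contact_force: [-0.0, -0.7, -2.3]
opening: 0.101
t 13.4 p [0.6397 0.138  0.1405] x [ 0.938  0.347 -0.   ] z [-0. -0. -1.] F [-0.  -0.7 -2.3] M [-0.23  0.05  0.02] o 0.101 q [-0.01  0.9  -0.53  1.55  0.56  0.85 -0.4 ]
clock: 13.8
tool_pos: [0.6397, 0.138, 0.1375]
eef_rot: [0.984, 0.176, -0.0, 0.0]
contact_force: [-0.5, -0.4, -2.3]
opening: 0.103
t 13.8 p [0.6397 0.138  0.1375] x [ 0.938  0.347 -0.   ] z [-0. -0. -1.] F [-0.5 -0.4 -2.3] M [-0.21  0.06 -0.01] o 0.103 q [-0.01  0.9  -0.53  1.55  0.56  0.84 -0.4 ]
```

Sliding freely. Down the last ~4.5 mm in small steps.

```bash
python3 -m pendant '[[[0,0,0],[0,0,0.001],0],[[0,0,0],[0,0,0.002],0],[[0,0,0],[0,0,0.003],0],[[0,0,0],[0,0,0.004],0],[[0,0,0],[0,0,0.004],0]]'; for i in 1 2; do python3 -m pendant '[[[0,0,0],[0,0,0.0005],0],[[0,0,0],[0,0,0.0005],0]]'; done;  python3 -c "
from h import *
st()"
```

```text
clock: 14.3
tool_pos: [0.6397, 0.138, 0.1335]
eef_rot: [0.984, 0.176, -0.0, 0.0]
contact_force: [-0.7, -1.0, -2.5]
opening: 0.101
clock: 14.5
tool_pos: [0.6398, 0.138, 0.1332]
eef_rot: [0.984, 0.176, -0.0, 0.0]
contact_force: [-0.4, -1.3, -2.7]
opening: 0.104
clock: 14.7
tool_pos: [0.6397, 0.1379, 0.1329]
eef_rot: [0.984, 0.176, -0.0, 0.0]
contact_force: [-1.2, -0.9, 0.5]
opening: 0.105
t 14.7 p [0.6397 0.1379 0.1329] x [ 0.938  0.347 -0.   ] z [-0. -0. -1.] F [-1.2 -0.9  0.5] M [-0.32  0.19  0.03] o 0.105 q [-0.01  0.91 -0.53  1.55  0.57  0.84 -0.4 ]
```

```bash
python3 -m pendant '[[[0,0,0],[0,0,0.0005],0],[[0,0,0],[0,0,0.001],0],[[0,0,0],[0,0,0.001],0]]';  python3 -c "
from h import *
st()"
```

```text
clock: 15.0
tool_pos: [0.6396, 0.1377, 0.1327]
eef_rot: [0.984, 0.176, -0.0, 0.0]
contact_force: [-4.2, -2.3, 7.1]
opening: 0.105
t 15.0 p [0.6396 0.1377 0.1327] x [ 0.938  0.346 -0.   ] z [-0.    -0.001 -1.   ] F [-4.2 -2.3  7.1] M [-0.6   0.7   0.03] o 0.105 q [-0.01  0.91 -0.53  1.55  0.57  0.84 -0.4 ]
```

Seated: free travel of 12 mm from the pin's top, then a firm stop at about 9 N. Release, lift, and look at cover and knob.

```bash
python3 -m pendant '[[[0,0,0],[0,0,-0.001],0],[[0,0,0],[0,0,-0.001],0.5],[[0,0,0],[0,0,-0.001],0.5],[[0,0,0],[0,0,-0.001],0.5],[[0,0,0],[0,0,-0.001],0.5],[[0,0,0],[0,0,-0.001],0.5],[[0,0,0],[0,0,-0.011],0.5],[[0,0,0],[0,0,-0.03],0.5],[[0,0,0],[0,0,-0.06],0.5],[[0,0,0],[0,0,-0.09],0.5]]'; python3 -m pendant '[[[0,0,0],[-0.02,0.01,-0.02],0.5],[[0,0,0],[-0.05,0.025,-0.02],0.5],[[0,0,0],[-0.066,0.033,-0.02],0.5],[[0,0,0],[-0.066,0.033,-0.02],0.5],[[0,0,0],[-0.066,0.033,-0.02],0.5],[[0,0,0],[-0.066,0.033,-0.02],0.5]]';  python3 - <<'E'
from h import *
st();d=snap("wrist","k1");cv2.imwrite("pics/k1.png",cv2.resize(np.clip(d["image"][:,:,::-1]*1.3,0,255).astype(np.uint8),(800,600)))
E
```

```text
clock: 16.0
tool_pos: [0.6396, 0.1381, 0.2231]
eef_rot: [0.984, 0.176, -0.0, -0.0]
contact_force: [0.3, 0.3, 0.4]
opening: 0.502
clock: 16.6
tool_pos: [0.5901, 0.0856, 0.2421]
eef_rot: [0.984, 0.177, 0.001, -0.001]
contact_force: [0.8, 0.2, 0.2]
opening: 0.5
t 16.6 p [0.5901 0.0856 0.2421] x [0.938 0.348 0.002] z [ 0.001  0.001 -1.   ] F [0.8 0.2 0.2] M [ 0.02 -0.06  0.  ] o 0.5 q [ 0.12  0.71 -0.61  1.65  0.48  0.93 -0.31]
```

View pics/k1.png

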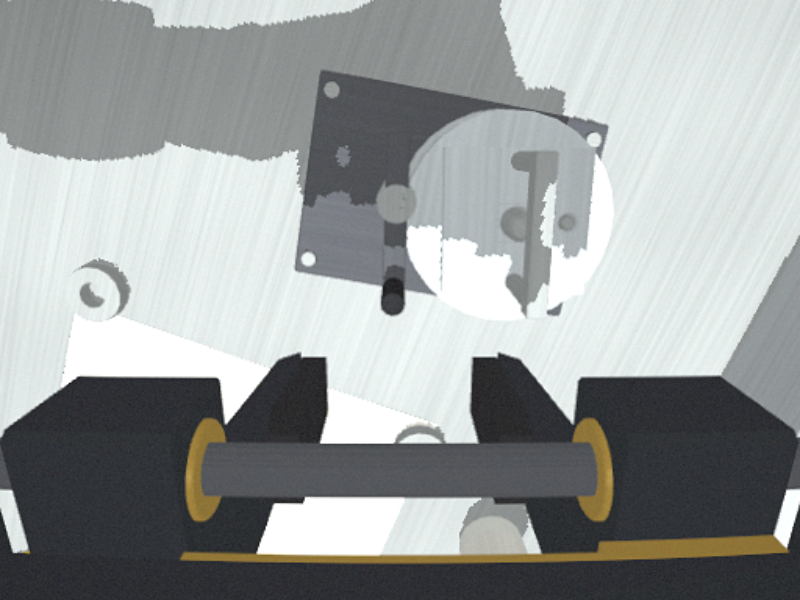

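The picture shows the cover flat on the seat, with the pin in its hole at (567,222). The gripper is clear of the handle. The knob top is at (392,304) and the pivot boss at (396,203). Next I compute the arc.

```bash
python3 - <<'E'
from h import *
d=load("k1");a=load("u1");k=.64
kn=atz(d,(392*k,303*k),.14);print("knob",kn,"tri",tri((d,(392*k,303*k)),(a,(297/1.58+60,222/1.58))))
print("pivot boss",atz(d,(396*k,203*k),.108))
th=np.radians(10.4);piv=np.array([.6397,.1381])-.066*np.array([np.cos(th),np.sin(th)])
v=kn[:2]-piv;phi=np.arctan2(v[1],v[0])-th-np.pi;phi%=2*np.pi;print("piv",piv,"phi",phi,np.hypot(*v))
s=r.get_state();R=Ro.from_quat(s["eef_rot"]).as_matrix()
pos=lambda f:piv+.045*np.array([np.cos(th+np.pi+f),np.sin(th+np.pi+f)])
yaw0=np.degrees(np.arctan2(R[1,0],R[0,0]));print("need yaw",np.degrees(th+phi-np.pi/2),"have",yaw0)
print("to knob, tool",R.T@np.r_[pos(phi)-np.array(s["tool_pos"])[:2],.122-s["tool_pos"][2]])
# arc in the frame of a tool at yaw0 sitting at the knob
for n in range(0,14):
    f=phi-n*phi/12; print(n,round(n*phi/12,3),np.round(R.T@np.r_[pos(f)-pos(phi),0],4)[:2])
E
```

```text
knob [0.58850939 0.08371571 0.14      ] tri [0.58850177 0.08549598 0.14523751]
pivot boss [0.57476872 0.12609792 0.108     ]
piv [0.57478428 0.12618574] phi 1.7018593155635457 0.04463274088664921
need yaw 17.909356106814112 have 20.349973636313614
to knob, tool [-0.00221113  0.0017053   0.11988038]
0 0.0 [0. 0.]
1 0.142 [-0.0063 -0.0007]
2 0.284 [-0.0125 -0.0023]
3 0.425 [-0.0184 -0.0048]
4 0.567 [-0.0239 -0.0081]
5 0.709 [-0.0288 -0.0121]
6 0.851 [-0.0332 -0.0168]
7 0.993 [-0.0368 -0.022 ]
8 1.135 [-0.0396 -0.0277]
9 1.276 [-0.0417 -0.0337]
10 1.418 [-0.0428 -0.04  ]
11 1.56 [-0.0431 -0.0464]
12 1.702 [-0.0424 -0.0527]
13 1.844 [-0.0409 -0.0589]
```

```bash
python3 -m pendant '[[[0,0,0],[-0.002,0.002,0.01],0.35],[[0,0,0],[-0.002,0.002,0.03],0.35],[[0,0,0],[-0.002,0.002,0.05],0.35],[[0,0,0],[-0.002,0.002,0.07],0.35],[[0,0,0],[-0.002,0.002,0.09],0.35],[[0,0,0],[-0.002,0.002,0.105],0.35],[[0,0,0],[-0.002,0.002,0.115],0.35],[[0,0,0],[-0.002,0.002,0.12],0.35],[[0,0,0],[-0.002,0.002,0.12],0.35]]'; python3 -m pendant '[[[0,0,0],[0,0,0],0.05],[[0,0,0],[0,0,0],0.05],[[0,0,0],[0,0,0],0.05],[[0,0,0],[0,0,0],0.05],[[0,0,0],[0,0,0],0.05]]' 8;  python3 -c "
from h import *
st()"
```

```text
clock: 17.55
tool_pos: [0.588, 0.0817, 0.1213]
eef_rot: [0.984, 0.176, -0.0, 0.0]
contact_force: [0.5, 0.1, 0.2]
opening: 0.354
clock: 18.05
tool_pos: [0.5885, 0.0817, 0.1223]
eef_rot: [0.984, 0.176, 0.001, 0.0]
contact_force: [-0.3, -0.9, 4.4]
opening: 0.131
t 18.05 p [0.5885 0.0817 0.1223] x [0.938 0.347 0.001] z [ 0.001  0.    -1.   ] F [-0.3 -0.9  4.4] M [-0.09 -0.   -0.02] o 0.131 q [ 0.07  0.86 -0.5   1.75  0.61  0.69 -0.42]
```

```bash
python3 -m pendant '[[[0,0,0.071],[-0.003,0,0],0.05],[[0,0,0.142],[-0.0063,-0.0007,0],0.05],[[0,0,0.213],[-0.0095,-0.0015,0],0.05],[[0,0,0.284],[-0.0125,-0.0023,0],0.05],[[0,0,0.355],[-0.0155,-0.0035,0],0.05],[[0,0,0.425],[-0.0184,-0.0048,0],0.05],[[0,0,0.425],[-0.0184,-0.0048,0],0.05]]' 8;  python3 -c "
from h import *
st()"
```

```text
clock: 18.75
tool_pos: [0.5702, 0.0796, 0.1223]
eef_rot: [0.999, -0.036, 0.001, 0.0]
contact_force: [1.3, -1.2, 2.6]
opening: 0.13
t 18.75 p [0.5702 0.0796 0.1223] x [ 0.997 -0.071  0.002] z [ 0.002 -0.    -1.   ] F [ 1.3 -1.2  2.6] M [-0.21 -0.4  -0.01] o 0.13 q [ 0.    0.82 -0.38  1.82  0.5   0.6  -0.76]
```

```bash
python3 -m pendant '[[[0,0,0.071],[-0.003,0,0],0.05],[[0,0,0.142],[-0.0063,-0.0007,0],0.05],[[0,0,0.213],[-0.0095,-0.0015,0],0.05],[[0,0,0.284],[-0.0125,-0.0023,0],0.05],[[0,0,0.355],[-0.0155,-0.0035,0],0.05],[[0,0,0.425],[-0.0184,-0.0048,0],0.05],[[0,0,0.567],[-0.0239,-0.0081,0],0.05],[[0,0,0.709],[-0.0288,-0.0121,0],0.05],[[0,0,0.851],[-0.0332,-0.0168,0],0.05],[[0,0,0.851],[-0.0332,-0.0168,0],0.05]]' 8;  python3 -c "
from h import *
st()
s=r.get_state();R=Ro.from_quat(s['eef_rot']).as_matrix()
piv=np.array([.57478,.12619]);th=np.radians(10.4);v=np.array(s['tool_pos'])[:2]-piv
print('phi',(np.arctan2(v[1],v[0])-th-np.pi+1)%(2*np.pi)-1,np.hypot(*v))"
```

```text
clock: 19.75
tool_pos: [0.5371, 0.0987, 0.1222]
eef_rot: [0.895, -0.445, 0.0, 0.001]
contact_force: [0.1, -2.0, 6.8]
opening: 0.131
t 19.75 p [0.5371 0.0987 0.1222] x [ 0.603 -0.798  0.001] z [ 0.    -0.001 -1.   ] F [ 0.1 -2.   6.8] M [-0.29  0.12 -0.15] o 0.131 q [-0.18  0.77 -0.14  1.91  0.21  0.47 -1.4 ]
phi 0.4496386988303982 0.04661585279569348
```

```bash
python3 -m pendant '[[[0,0,0.071],[-0.003,0,-0.0005],0.05],[[0,0,0.142],[-0.0063,-0.0007,-0.0005],0.05],[[0,0,0.213],[-0.0095,-0.0015,-0.0005],0.05],[[0,0,0.284],[-0.0125,-0.0023,-0.0005],0.05],[[0,0,0.355],[-0.0155,-0.0035,-0.0005],0.05],[[0,0,0.425],[-0.0184,-0.0048,-0.0005],0.05],[[0,0,0.45],[-0.0195,-0.0055,-0.0005],0.05],[[0,0,0.45],[-0.0195,-0.0055,-0.0005],0.05]]' 8;  python3 -c "
from h import *
st()
s=r.get_state();R=Ro.from_quat(s['eef_rot']).as_matrix()
piv=np.array([.57478,.12619]);th=np.radians(10.4);v=np.array(s['tool_pos'])[:2]-piv
print('phi',(np.arctan2(v[1],v[0])-th-np.pi+1)%(2*np.pi)-1,np.hypot(*v))"
```

```text
clock: 20.55
tool_pos: [0.5295, 0.1168, 0.1223]
eef_rot: [0.774, -0.633, 0.0, 0.001]
contact_force: [-0.0, -3.2, 5.5]
opening: 0.133
t 20.55 p [0.5295 0.1168 0.1223] x [ 0.198 -0.98   0.001] z [-0.001 -0.001 -1.   ] F [-0.  -3.2  5.5] M [-0.68  0.19 -0.01] o 0.133 q [-0.29  0.77 -0.02  1.93  0.03  0.45 -1.71]
phi 0.023311528005002913 0.04627888491093512
```

```bash
python3 -m pendant '[[[0,0,0.02],[-0.001,0,0],0.05],[[0,0,0.02],[-0.001,0,0],0.05]]' 8;python3 -m pendant '[[[0,0,0.02],[-0.001,0,0],0.05],[[0,0,0.02],[-0.001,0,0],0.05]]' 8; python3 -m pendant '[[[0,0,0],[-0.001,0,0],0.05],[[0,0,0],[-0.001,0,0],0.05]]' 8;  python3 -c "
from h import *
st()
s=r.get_state();R=Ro.from_quat(s['eef_rot']).as_matrix()
piv=np.array([.57478,.12619]);th=np.radians(10.4);v=np.array(s['tool_pos'])[:2]-piv
print('phi',(np.arctan2(v[1],v[0])-th-np.pi+1)%(2*np.pi)-1,np.hypot(*v))"
```

```text
clock: 20.75
tool_pos: [0.5294, 0.1171, 0.1223]
eef_rot: [0.768, -0.641, 0.0, 0.001]
contact_force: [-0.5, -4.4, 5.3]
opening: 0.13
clock: 20.95
tool_pos: [0.5294, 0.1172, 0.1223]
eef_rot: [0.761, -0.649, 0.001, 0.001]
contact_force: [0.4, -6.9, 5.1]
opening: 0.132
clock: 21.15
tool_pos: [0.5295, 0.1172, 0.1223]
eef_rot: [0.761, -0.649, 0.001, 0.002]
contact_force: [0.4, -8.0, 4.7]
opening: 0.132
t 21.15 p [0.5295 0.1172 0.1223] x [ 0.158 -0.988  0.004] z [-0.001 -0.004 -1.   ] F [ 0.4 -8.   4.7] M [-1.65 -0.1   0.06] o 0.132 q [-0.3   0.77 -0.01  1.93  0.02  0.45 -1.74]
phi 0.014060940104545061 0.04618555952414548
```

The lever is at a hard stop: the knob no longer moves while the force climbs to 8 N. Release, lift and check.

```bash
python3 -m pendant '[[[0,0,0],[0,0,0],0.3],[[0,0,0],[0,0,0],0.3],[[0,0,0],[0,0,0],0.3],[[0,0,0],[0,0,0],0.3],[[0,0,0],[0,0,-0.01],0.3],[[0,0,0],[0,0,-0.03],0.3],[[0,0,0],[0,0,-0.06],0.3],[[0,0,0],[0,0,-0.1],0.3],[[0,0,0],[0,0,-0.13],0.3],[[0,0,0],[0,0,-0.13],0.3]]'; python3 -m pendant '[[[0,0,0],[0,0.01,0],0.3],[[0,0,0],[0,0.03,0],0.3],[[0,0,0],[0,0.05,0],0.3],[[0,0,0],[0,0.05,0],0.3],[[0,0,0],[0,0.05,0],0.3]]';  python3 - <<'E'
from h import *
st();d=snap("wrist","z1");c=snap("side","z2");t=snap("top","z3")
g=lambda d,s:cv2.resize(d,s,interpolation=cv2.INTER_CUBIC)
A=g(d["image"][:240,60:460],(500,300));B=g(c["image"][190:310,160:300],(300,300));T=g(t["image"][130:270,150:420],(578,300))
im=np.zeros((600,800,3),np.uint8);im[:300,:500]=A;im[:300,500:]=B;im[300:,:578]=T
cv2.imwrite("pics/z.png",np.clip(im[:,:,::-1]*1.3,0,255).astype(np.uint8))
E
```

```text
clock: 22.15
tool_pos: [0.5319, 0.1215, 0.2569]
eef_rot: [0.761, -0.649, 0.003, -0.004]
contact_force: [0.7, -0.4, 0.5]
opening: 0.297
clock: 22.65
tool_pos: [0.4794, 0.1127, 0.2516]
eef_rot: [0.761, -0.649, -0.0, 0.001]
contact_force: [-0.0, 0.2, 0.0]
opening: 0.3
t 22.65 p [0.4794 0.1127 0.2516] x [ 0.159 -0.987  0.   ] z [-0.001 -0.    -1.   ] F [-0.   0.2  0. ] M [ 0.06 -0.04  0.01] o 0.3 q [-0.32  0.51 -0.01  1.96  0.01  0.68 -1.75]
```

View pics/z.png

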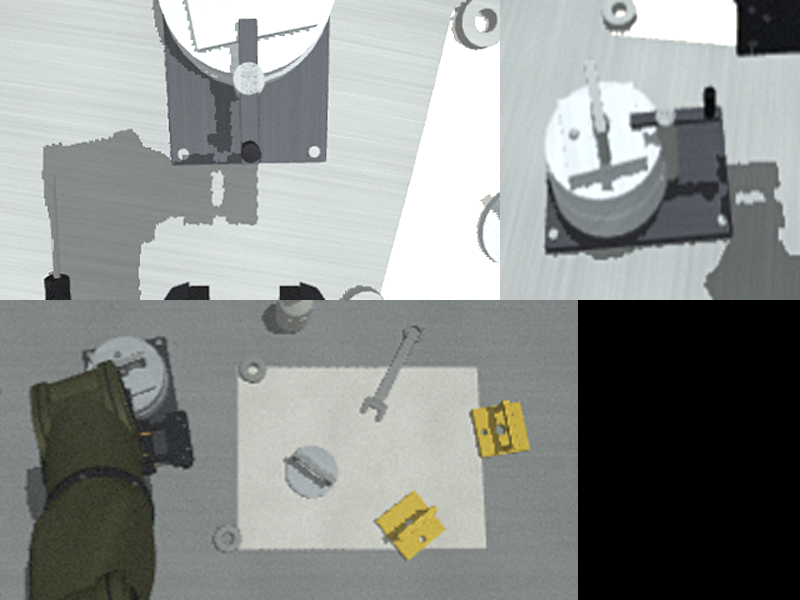

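```bash
python3 - <<'E'
from h import *
d=load("z1");f=lambda u,v,z:atz(d,(u*.8+60,v*.8),z)[:2]
hl,hr=f(182,154,.012),f(315,151,.012);n=f(247.5,19,.108);k=f(251,151,.14);b=f(249,79,.11)
u=hl-hr;th=np.arctan2(u[1],u[0])-np.pi/2
for a,c in((k,n),(k,b)): v=c-a;print("lever-unit",np.arctan2(v[1],v[0])-th, np.arctan2(v[1],v[0])-np.radians(10.4))
r.finish_job()
E
```

```text
lever-unit 0.0017167770681171535 0.0033413937490147094
lever-unit -0.0012440878621050866 0.00038052881879246936
the job is handed in; nothing more can be done
```

The cover is on the drive unit, seated flush over the shaft and pin, with the clamp lever fully in. The gripper has let go, and I handed the job in at about 23 s of the 67 s allowed.

- **Cover:** I picked up the grey square cover by its bar and lowered it over the shaft. It rested on the pin at about 6 N, and I turned it about 10° until the pin's support vanished. It then slid down freely, about 12 mm in all, to a firm stop. The largest seating force I read was about 9.5 N, against the 40 N limit.
- **Clamp:** I swung the lever by its knob until the knob stopped moving while the push rose to 8 N. In the last wrist picture, the lever lines up with the unit to within about 0.004 rad, nose over the cover's edge.
- **Last checks:** After release the force on the tool read about zero, with the gripper well above everything. In the last pictures the round blank, both yellow covers, the wrench, both collars and the bottle stand where they were. The screwdriver is only partly in view, and I did not check the jar again.
- **Disagreement:** From the arm's own position, the lever stop came out at 0.014 rad instead of 0. That is within my error in locating the pivot.

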